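Press the retaining cap onto the tape reel

ROBOT

A 6-joint arm with a two-finger parallel gripper is mounted at the origin on a cart in front of the work surface, level with it; the furniture and walls round the work are solid. World frame = base frame: x ahead of the robot, y to its left, z up, the work surface at z = 0. Lengths are in m, angles in rad, forces in N, time in s.
With the tool pointing down it reaches from about 0.35 to 0.975 m from the base axis. Payload 4.9 kg.
Tool frame: the origin (TCP) lies on the centre line of the jaws, within the pads' length; the fingertips stand manip.tcp_to_tips ahead of it and the grasp point (between the pads) lies 11 mm behind it (manip.tcp_to_tips is the distance from the TCP to the fingertips, in m); x points along the fingers, y is the direction in which the jaws open and shut, and the axes are right-handed (so a half turn about x gives the same grasp; the last joint's range is limited). The gripper opens to 85 mm and grips with 20 to 120 N. Pads are 22 mm wide; open, the fingers measure 114 mm over their backs; the gripper's body (76 mm by 85 mm) begins 54 mm behind the grasp point. The pads swing forward as they close: fully open they stand 13 mm farther back than shut.
Start: joints at [1.111, 0.053, 1.613, -0, 1.476, -0.119], TCP at [0.209, 0.589, 0.239] pointing down, gripper open.
Joint ranges: [-3.01, 3.01], [-1.01, 2.22], [0.06, 2.58], [-1.02, 4.17], [0.09, 2.62], [-3.14, 3.14]. Speed limits (rad/s): [2.57, 2.57, 3.14, 3.14, 3.14, 3.14].

INTERFACE

Orientations are given as a unit quaternion [w, x, y, z].
In Python, from plant import status, imaging, workorder, manip gives the robot as it stands.
- The arm moves only by the tool carry_out, never from a script. Its argument "moves" is one flat list of numbers, 5 for each row, row after row: the opening, from 0 (shut) to 1 (fully open), then the shift along the tool's x, y, z in cm, then the turn about the tool's x in rad. In form: [claw, tx, ty, tz, twist, claw, tx, ty, tz, twist, ...]. A call has 1 to 12 rows; each row is the pose to reach, as a shift and turn from the pose commanded when the call began, along the tool's axes at that moment; what a row does not reach only later rows make up. A row lasts 1/12 s, in which the tool goes at most 41.7 mm and 7.16 degrees, less where a joint would pass 70% of its speed; a pose out of reach is approached as far as the arm can. A call with a gripper value outside its range is refused whole. The fingers move at their own pace and stop on an object; the grip force is fixed at half the most. Time passes only in rows, so rows that repeat a pose let the fingers close. It gives the time, the measured TCP pose, the force and the opening at its end, in the units of the state.
- status.state(): the state, without advancing time (a new reading comes with each control period).
- imaging.grab_frame(name): name is "scene" or "top" or "wrist"; returns the picture (400x640x3 uint8, red, green, blue); there is no depth.
- imaging.camera_info(name): a dict with "K" (3x3 intrinsics, pixels), "R" (3x3) and "t" (3): a world point X has camera coordinates R X + t. Camera axes: x right, y down, z forward; pixel columns grow to the right and rows downward; lengths in m; the calibration is good to about 2 mm. A picture is of the moment at which its call begins: read the wrist's pose just before it. camera_info takes no time and is no camera call; for the wrist camera it gives the pose at the moment of the call.
- workorder.job_done(): hands the job in, once; it reports no verdict.
The state is a dict: "time": time; "joint_pos": joint angles; "joint_vel": joint speeds; "joint_efforts": joint torques, N m; "tool_pos": TCP position; "tool_rot": TCP orientation; "contact_force": force on the tool from outside, world axes, zero at the start; "ft_torque": the same for the moment, N m; "gripper_width": opening from 0.0 (shut) to 1.0 (fully open).
Only numpy, scipy, OpenCV 4.12 (cv2) and the standard library are available. Lean on these libraries where they do the work, as an engineer would, in place of code of your own. Each camera call takes 0.05 s, during which the arm holds its last target.

TASK

Pick up the blue push-on cap, set it squarely over the tip of the steel shaft of the tape reel, and press it straight down the shaft until it sits snugly on the red sprung brake plate and holds the plate down a little by itself, then let go. Press gently and feel for the plate: it should give one to three millimetres, never be driven towards its stop, and do not push on the reel with the gripper. Leave the timer, the ring cutter and the spice bottle alone.

Things in the scene. Friction and masses are not known exactly. Their poses are not given: they have to be found in the camera images.
- cap: Blue push-on cap standing flange-down on the counter, painted metal, loose, about 180 g, 50 mm high. Origin at the centre of its underside, z up its axis. Round flange 44 mm across, 5 mm thick at the bottom, then a 26 mm barrel with closed top. Blind bore from below, 13.6 mm wide (17 mm at the mouth), 44 mm deep.
- cap_barrel (a point): Point on the cap's axis 28 mm above its underside, middle of the 26 mm round barrel: grip here from above (fingertips may rest on the flange ledge, 5 mm up). Four sprung steel teeth in the bore, tips 12.6 mm above the underside, bite a 10 mm shaft: pushing down past them takes 3 to 10 N at any depth, pulling back up far more.
- reel: Tape reel fixed to the counter: round dark base 124 mm across, a 96 mm roll of masking tape lying on it, above it a red round brake plate 68 mm across, 3 mm thick, on a spring round the shaft. Origin at the centre of the underside, on the shaft axis. The plate's upper face rests 54 to 66 mm above the origin, depending on the cork packing; it differs every time and is not measured.
- tape_top (a point): Point on the reel's axis level with the top of the tape roll, 37 mm above the counter. The brake plate above it gives 1 mm per 3.5 N, straight down, from its rest height, with a stop at 6 mm. It should end 1 to 3 mm down, bearing on the cap with 3 to 11 N; more than 15 N spoils its spring.
- shaft_tip (a point): Tip of the fixed plain upright steel shaft of the reel, 10 mm in diameter, on the reel's axis, 94 mm above the counter. The last 6 mm taper to 4.4 mm.
- timer: Red and white dial kitchen timer, 66 mm across, 55 mm high, loose; origin at the centre of its underside. A bystander.
- cutter: Tinplate ring cutter, 54 mm across, 30 mm high, loose; origin at the centre of its underside. A bystander.
- spice: Green-labelled spice bottle with black lid, 44 mm across, 105 mm high, loose; origin at the centre of its underside. A bystander.
There are look-alikes about, which are no part of the job. There is more than one size of the cap; the one meant has the size given above.

How it is judged:
On the way, in this order (a step that is already met when the one before it is completed fails the run):
1. the cap is over the shaft tip, square, with the shaft at least 3 mm inside it (horizontal distance between cap and shaft_tip below 0.004 m and angle between cap's own z axis and vertical below 0.15 rad and z of cap in the frame of shaft_tip below -0.003 m), for 0.05 s.
2. the cap bears on the brake plate with more than 2.5 N (contact force between cap and reel above 2.5 N), for 0.2 s.
At the end, for the whole second after the job is handed in: The cap is on the shaft, upright within 0.1 rad and centred within 4 mm, at rest and released, its underside more than 20 mm below the shaft tip, and by its own bite it holds the brake plate down with 2 to 13 N (contact force between cap and reel between 2 and 13 N and horizontal distance between cap and shaft_tip below 0.004 m and angle between cap's own z axis and vertical below 0.1 rad and z of cap in the frame of shaft_tip below -0.02 m and linear speed of cap below 0.01 m/s); the robot touches nothing.
It fails at once if the brake plate is loaded by the cap with more than 15 N (contact force between cap and reel above 15 N).
It fails at once if the gripper pushes on the reel with more than 5 N (contact force between any of the fingers, the arm and reel above 5 N).
It fails at once if the timer, cutter or spice bottle is moved more than 30 mm (distance of any of timer, cutter, spice from where it was at the start of the episode above 0.03 m).
It also fails if it takes over 51 s, if anything falls off the work surface, if the arm or the gripper's body presses on something with over 40 N, if the wrist force passes 120 N, or if a joint passes its speed limit or range.

## Working session

There is one attempt and no reset: what is moved stays moved. The work goes in short steps, Python scripts to look and compute and a tool call to move; the robot and the scene stay as the last step left them, time stands still between calls to the robot, and variables do not carry over. Pictures are saved under pics/ and viewed, and the job is handed in when it is done.

Besides the shell and the picture viewer there is one more tool, called after "Emit:" as name(argument=value, ...), one argument or row to a line, values as JSON. carry_out: Moves the arm, as the interface text tells. Its arguments: {"type":"object","properties":{"moves":{"type":"array","items":{"type":"number"}}},"required":["moves"]}

```bash
mkdir -p pics; ls
python3 - <<'E'
from plant import status, imaging, workorder, manip
import cv2
print(status.state()); print([a for a in dir(manip) if a[0]!='_'], manip.tcp_to_tips)
for n in ["scene","top","wrist"]:
    c=imaging.camera_info(n); print(n,c)
    cv2.imwrite(f"pics/{n}0.png",imaging.grab_frame(n)[:,:,::-1])
E
```

```text
pics
{'time': 0.0, 'joint_pos': array([ 1.11100664e+00,  5.33607422e-02,  1.61430776e+00, -3.78864929e-06,
        1.47596705e+00, -1.18977733e-01]), 'joint_vel': array([ 0.00030035,  0.00065645, -0.00198587,  0.00036537,  0.00021625,
       -0.00095704]), 'joint_efforts': array([ 2.25492186e-04, -3.93674970e+01, -3.70177352e+01, -4.55148972e-05,
        7.00152726e-03, -3.82983671e-05]), 'tool_pos': array([0.20862542, 0.58851177, 0.23805236]), 'tool_rot': array([ 0.69665987,  0.11922009,  0.69706954, -0.12060534]), 'contact_force': array([-0.51372642, -0.80560995, -0.01718454]), 'ft_torque': array([0.00863009, 0.00844425, 0.01487594]), 'gripper_width': 1.0052268995428355}
['IKError', 'tcp_to_tips'] 0.008
scene {'K': array([[413.72500448,   0.        , 319.1846458 ],
       [  0.        , 413.72500448, 200.14761998],
       [  0.        ,   0.        ,   1.        ]]), 'R': array([[ 0.49382868, -0.86955856,  0.00107107],
       [-0.5785156 , -0.32946234, -0.74617308],
       [ 0.64919406,  0.36786204, -0.66575115]]), 't': array([-0.31303808,  0.36458355,  0.69408051])}
top {'K': array([[431.09027843,   0.        , 314.53288815],
       [  0.        , 431.09027843, 201.10456848],
       [  0.        ,   0.        ,   1.        ]]), 'R': array([[-0.00293557, -0.99983235,  0.01807356],
       [-0.99579765,  0.00126841, -0.091572  ],
       [ 0.09153373, -0.01826643, -0.99563443]]), 't': array([-0.05700506,  0.54243349,  1.25442458])}
wrist {'K': array([[277.85421661,   0.        , 317.44207542],
       [  0.        , 277.85421661, 200.80445557],
       [  0.        ,   0.        ,   1.        ]]), 'R': array([[ 0.33358788,  0.94271662, -0.00212147],
       [ 0.90150023, -0.31834336,  0.29318056],
       [ 0.27571083, -0.09971398, -0.95605474]]), 't': array([-0.62442708, -0.03723145,  0.38015068])}
```

View pics/scene0.png

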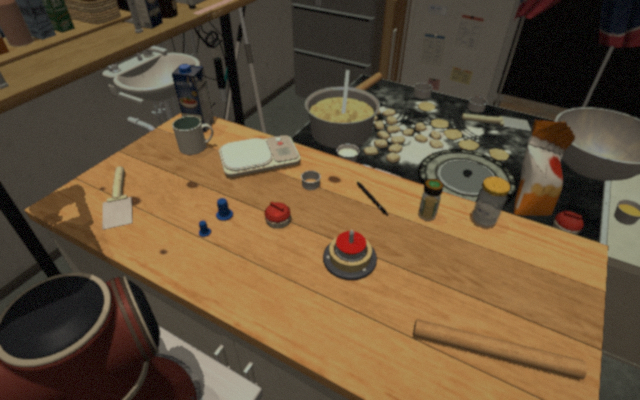

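View pics/top0.png

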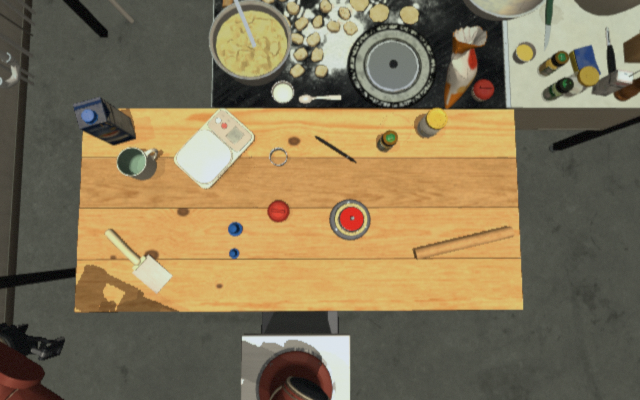

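View pics/wrist0.png

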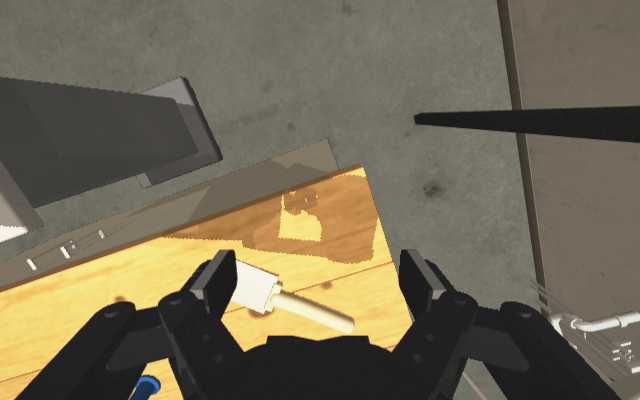

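The scene view shows two blue caps, at (223,209) and (204,229); in the top view they are at (235,229) and (234,254). The reel is at (350,219) in top, the timer (278,211), the ring cutter (279,156) and the spice bottle (388,140). I'll enlarge both caps and measure them.

```bash
cat > h.py <<'E'
import numpy as np, cv2
from plant import status, imaging
def proj(c,X):
    p=c["K"]@(c["R"]@np.array(X,float)+c["t"]); return p[:2]/p[2]
def ray(c,uv,z):
    d=c["R"].T@np.linalg.inv(c["K"])@np.array([uv[0],uv[1],1.]); o=-c["R"].T@c["t"]
    return o+d*(z-o[2])/d[2]
def crop(src,dst,x0,y0,w,h,s):
    im=cv2.imread(src)[y0:y0+h,x0:x0+w]; cv2.imwrite(dst,cv2.resize(im,None,fx=s,fy=s,interpolation=cv2.INTER_CUBIC))
E
python3 - <<'E'
from h import *
import cv2
a=cv2.imread("pics/top0.png")[210:270,200:380]
s=cv2.imread("pics/scene0.png")[190:250,190:330]
A=cv2.resize(a,(720,240),interpolation=2);S=cv2.resize(s,(700,300),interpolation=2)
S=cv2.copyMakeBorder(S,0,0,0,20,0)
cv2.imwrite("pics/c1.png",np.vstack([A,S]))
t=imaging.camera_info("top");sc=imaging.camera_info("scene")
for n,uv in [("big",(235,229)),("small",(234,254)),("timer",(278,211))]: print(n,ray(t,uv,.03))
for n,uv in [("big",(224,215)),("small",(204,234))]: print(n,ray(sc,uv,0))
print(ray(t,(350,219),.06))
im=cv2.imread("pics/top0.png");hsv=cv2.cvtColor(im,cv2.COLOR_BGR2HSV)
m=cv2.inRange(hsv,(100,120,40),(130,255,255));m[:, :200]=0;m[:,300:]=0;m[:210]=0;m[270:]=0
print(cv2.connectedComponentsWithStats(m)[2:])
E
```

```text
big [0.46008446 0.1753159  0.03      ]
small [0.38733093 0.17721013 0.03      ]
timer [0.51273866 0.04971605 0.03      ]
big [0.46069464 0.18213205 0.        ]
small [0.38398306 0.18148312 0.        ]
[ 0.48721806 -0.1595771   0.06      ]
(array([[     0,      0,    640,    400, 255814],
       [   229,    223,     13,     12,    129],
       [   230,    249,      9,      9,     57]], dtype=int32), array([[319.56174799, 199.47337128],
       [234.96124031, 228.62015504],
       [233.70175439, 253.10526316]]))
```

View pics/c1.png

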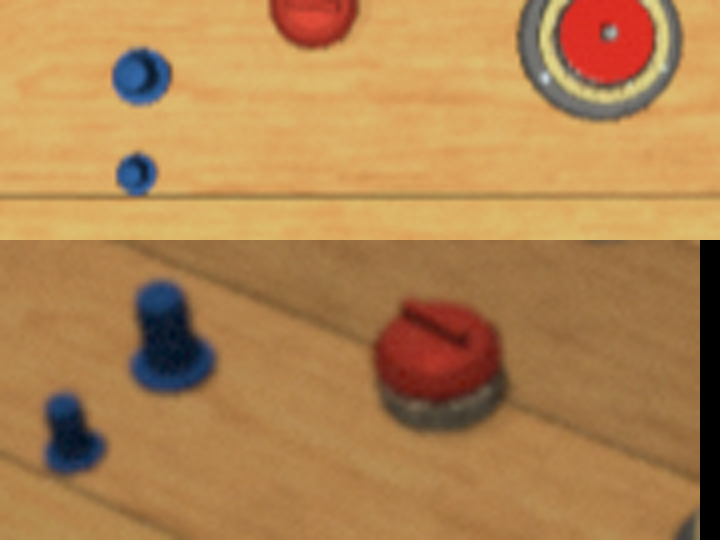

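The larger cap's flange is about 14.5 px across, or 43 mm. The other is about 10 px, or 29 mm. So the target is the larger one, at (235,229) in top and (223,209) in scene. Next I'll work out the tool axes and the approach.

```bash
cat >> h.py <<'E'
from scipy.spatial.transform import Rotation as Ro
def tool():
    s=status.state(); q=s["tool_rot"]; return s,s["tool_pos"],Ro.from_quat([q[1],q[2],q[3],q[0]]).as_matrix()
def to(X):
    s,p,R=tool(); return R.T@(np.array(X)-p)*100
E
python3 - <<'E'
from h import *
s,p,R=tool(); print(R.round(4)); w=imaging.camera_info("wrist"); c=-w["R"].T@w["t"]; print(c, R.T@(c-p), (w["R"]@R).round(3))
print(to([.46,.176,.20]))
t=imaging.camera_info("top")
# refine
im=cv2.imread("pics/top0.png");hsv=cv2.cvtColor(im,cv2.COLOR_BGR2HSV)
for z,uv in [(.0025,(200+142/4-.375,210+76/4-.375)),(.05,(200+136/4-.4,210+72/4-.4))]: print(ray(t,uv,z))
for z,uv in [(.0025,(190+173/5-.4,190+(361-240)/5-.4)),(.05,(190+162/5-.4,190+(293-240)/5-.4))]: print(ray(imaging.camera_info("scene"),uv,z))
for z,uv in [(.094,(200+611/4-.4,210+33/4-.4)),(.06,(200+607/4-.4,210+36/4-.4))]: print("reel",ray(t,uv,z))
E
```

```text
[[-7.000e-04  3.342e-01  9.425e-01]
 [-1.400e-03  9.425e-01 -3.342e-01]
 [-1.000e+00 -1.600e-03 -2.000e-04]]
[0.13707268 0.61474962 0.37318933] [-0.13483685  0.00047469 -0.07623934] [[ 0.     1.    -0.001]
 [-0.293  0.001  0.956]
 [ 0.956 -0.     0.293]]
[  3.87678707 -30.48383085  37.47852813]
[0.46196098 0.1795087  0.0025    ]
[0.46357697 0.17608941 0.05      ]
[0.46257327 0.18253427 0.0025    ]
[0.46273019 0.18043994 0.05      ]
reel [ 0.48872793 -0.16278682  0.094     ]
reel [ 0.48836337 -0.16348623  0.06      ]
```

```bash
python3 -c "
from h import *
print(to([.4625,.1795,.2]),to([.4885,-.163,.2]))"
```

```text
[  3.87610954 -30.07040276  37.59717365] [  3.92396338 -61.48180935  51.49479022]
```

Emit:
carry_out(
  moves=[1, 0.5, -3, 3.8, -0.05, 1, 1, -6, 7.5, -0.1, 1, 1.5, -9, 11.3, -0.15, 1, 2, -12, 15, -0.2, 1, 2.5, -15, 18.8, -0.25, 1, 3, -18, 22.5, -0.3, 1, 3.5, -21, 26.3, -0.34, 1, 3.9, -24, 30, -0.34, 1, 3.9, -27, 33.8, -0.34, 1, 3.9, -30.1, 37.6, -0.34, 1, 3.9, -30.1, 37.6, -0.34, 1, 3.9, -30.1, 37.6, -0.34],
)

```text
time: 1.15
tool_pos: [0.4638, 0.1765, 0.2]
tool_rot: [0.707, 0.001, 0.707, -0.002]
contact_force: [0.8, 0.4, 0.0]
gripper_width: 0.997
```

Run:
```python
from h import *
s,p,R=tool(); print(s["time"],p,R.round(3),s["contact_force"])
w=imaging.camera_info("wrist"); im=imaging.grab_frame("wrist"); cv2.imwrite("pics/w1.png",im[:,:,::-1])
np.savez("w1.npz",**w)
for z in (.005,.05): print(z,proj(w,[.4625,.1795,z]))
```

```text
1.15 [0.4638122  0.17646753 0.20000669] [[ 0.     0.003  1.   ]
 [-0.001  1.    -0.003]
 [-1.    -0.001  0.   ]] [0.84428419 0.39381795 0.04451933]
0.005 [319.39044667 179.87849631]
0.05 [319.61778144 189.294706  ]
```

View pics/w1.png

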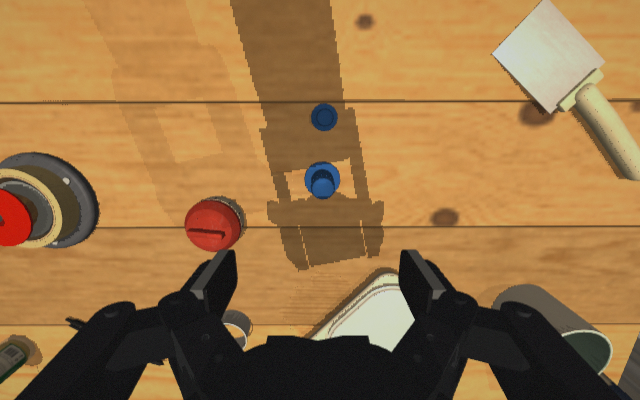

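```bash
python3 -c "
from h import *
crop('pics/w1.png','pics/w1c.png',290,150,64,64,9)"
```

```text
(no output)
```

View pics/w1c.png

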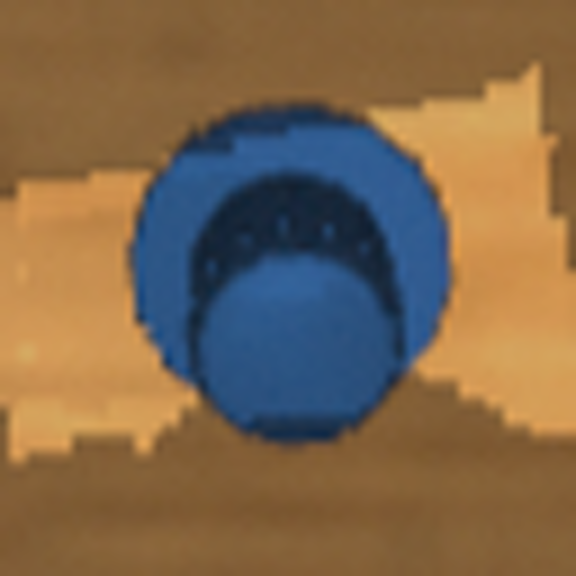

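```bash
python3 -c "
from h import *
w=dict(np.load('w1.npz'))
print(ray(w,(321.9,178.4),.005),ray(w,(322.8,188.0),.05))
print(to([.4625,.1818,.017]))"
```

```text
[0.46067546 0.18254225 0.005     ] [0.46109377 0.1828655  0.05      ]
[18.29408073  0.80631499 -0.30399995]
```

Emit:
carry_out(
  moves=[1, 3, 0.6, -0.2, 0, 1, 6, 0.6, -0.25, 0, 1, 9, 0.6, -0.25, 0, 1, 10, 0.6, -0.25, 0, 1, 10, 0.6, -0.25, 0],
)

```text
time: 1.62
tool_pos: [0.4573, 0.1852, 0.0967]
tool_rot: [0.704, -0.0, 0.71, -0.001]
contact_force: [-0.2, -0.2, 0.4]
gripper_width: 1.003
```

Run:
```python
from h import *
s,p,R=tool(); print(s["time"],p)
w=imaging.camera_info("wrist"); im=imaging.grab_frame("wrist"); cv2.imwrite("pics/w2.png",im[:,:,::-1])
np.savez("w2.npz",**w)
for z in (.005,.05): print(z,proj(w,[.4615,.1822,z]))
crop('pics/w2.png','pics/w2c.png',220,100,200,150,4)
```

```text
1.6167 [0.45731763 0.18518396 0.0966609 ]
0.005 [313.13309841 213.39000732]
0.05 [312.06033376 234.30125952]
```

View pics/w2c.png

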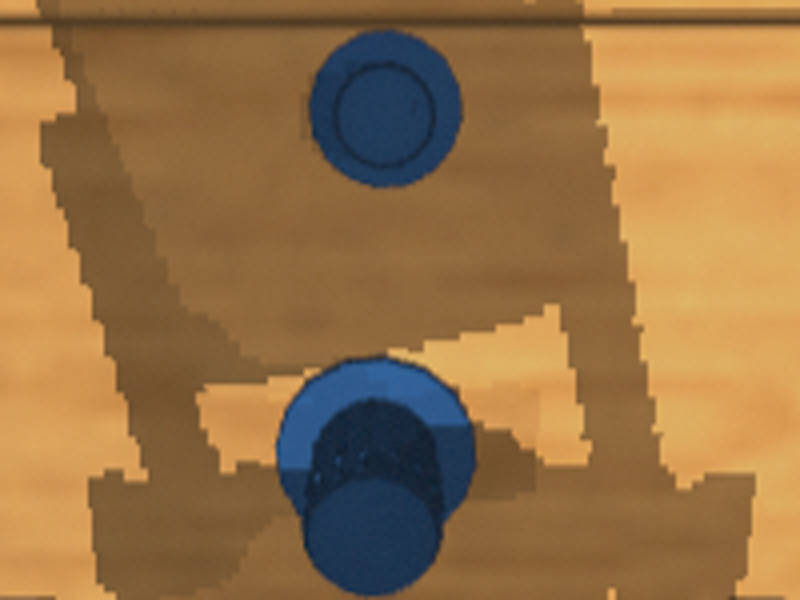

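```bash
python3 -c "
from h import *
w=dict(np.load('w2.npz'))
print(ray(w,(313.6,100+452/4-.4),.005),ray(w,(312.8,233.4),.05))
print(tool()[1:],to([.4615,.1824,.017]))"
```

```text
[0.46077768 0.18260654 0.005     ] [0.460808   0.18272805 0.05      ]
(array([0.45910389, 0.18561103, 0.09923572]), array([[-3.04880746e-03,  6.04820100e-04,  9.99995169e-01],
       [-6.99631679e-04,  9.99999571e-01, -6.06955814e-04],
       [-9.99995108e-01, -7.01478790e-04, -3.04838300e-03]])) [ 8.22302556 -0.31518936  0.26487343]
```

Emit:
carry_out(
  moves=[1, 2.5, -0.3, 0.1, 0, 1, 5, -0.3, 0.1, 0, 1, 7, -0.3, 0.1, 0, 1, 8.2, -0.3, 0.1, 0, 1, 8.2, -0.3, 0.1, 0, 1, 8.2, -0.3, 0.1, 0],
)

```text
time: 2.17
tool_pos: [0.4621, 0.183, 0.0196]
tool_rot: [0.708, 0.0, 0.707, -0.0]
contact_force: [-0.2, 0.3, 0.3]
gripper_width: 0.999
```

Emit:
carry_out(
  moves=[0, 0, 0, 0, 0, 0, 0, 0, 0, 0, 0, 0, 0, 0, 0, 0, 0, 0, 0, 0, 0, 0, 0, 0, 0, 0, 0, 0, 0, 0, 0, 0, 0, 0, 0, 0, 0, 0, 0, 0, 0, 0, 0, 0, 0, 0, 0, 0, 0, 0],
)

```text
time: 3.0
tool_pos: [0.4619, 0.1828, 0.0192]
tool_rot: [0.708, 0.0, 0.707, -0.0]
contact_force: [-1.3, 0.2, 5.8]
gripper_width: 0.291
```

Run:
```python
from h import *
s,p,R=tool(); print(s)
im=imaging.grab_frame("wrist"); cv2.imwrite("pics/w3.png",im[:,:,::-1])
crop('pics/w3.png','pics/w3c.png',220,200,200,150,4)
```

```text
{'time': 3.0, 'joint_pos': array([ 2.26954826e-01, -1.33600141e-03,  2.06673387e+00, -1.46594570e-04,
        1.07500064e+00, -1.34300712e+00]), 'joint_vel': array([-0.00116885,  0.00163172,  0.00023503, -0.00096056, -0.00142944,
        0.00135998]), 'joint_efforts': array([ 1.09160193e-01, -2.77499717e+01, -2.82543826e+01,  1.05251907e-01,
       -2.80863689e-01, -8.91144213e-03]), 'tool_pos': array([0.46185327, 0.18277433, 0.01916077]), 'tool_rot': array([ 7.07528208e-01,  3.21109440e-04,  7.06684996e-01, -2.19628419e-04]), 'contact_force': array([-1.26125138,  0.17130042,  5.80699205]), 'ft_torque': array([-0.10103442,  0.09019887,  0.00816376]), 'gripper_width': 0.2908248752630847}
```

View pics/w3c.png

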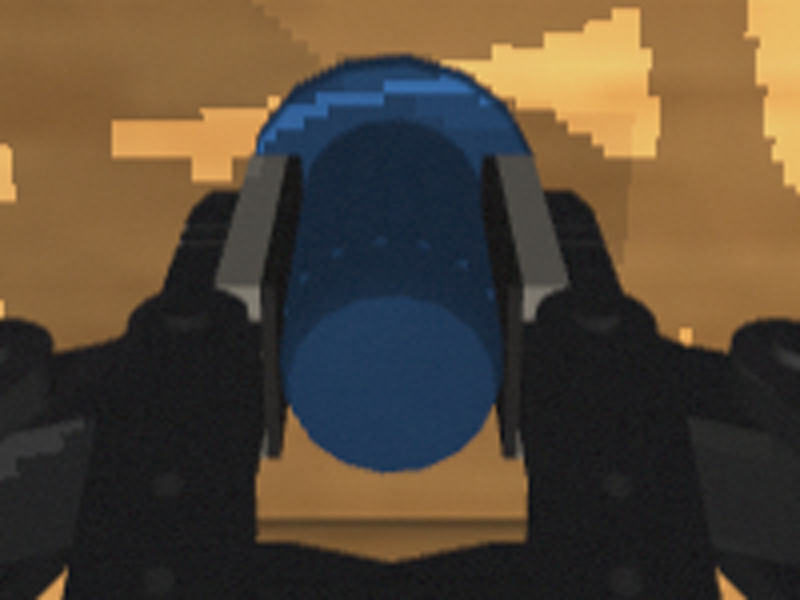

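Emit:
carry_out(
  moves=[0, -0.5, 0, 0, 0, 0, -2, 0, 0, 0, 0, -5, 0, 0, 0, 0, -9, 0, 0, 0, 0, -12, 0, 0, 0, 0, -14, 0, 0, 0, 0, -14, 0, 0, 0, 0, -14, 0, 0, 0, 0, -14, 0, 0, 0],
)

```text
time: 3.8
tool_pos: [0.4597, 0.1824, 0.156]
tool_rot: [0.706, -0.0, 0.708, -0.001]
contact_force: [0.7, -0.1, -3.0]
gripper_width: 0.297
```

Run:
```python
from h import *
s,p,R=tool(); print(p,s["contact_force"],s["gripper_width"],to([.4865,-.160,.17]))
im=imaging.grab_frame("wrist"); cv2.imwrite("pics/w4.png",im[:,:,::-1])
crop('pics/w4.png','pics/w4c.png',220,200,200,150,4)
```

```text
[0.45972834 0.18238228 0.1559859 ] [ 0.7363198  -0.05754666 -2.97003601] 0.2971351071999442 [ -1.38440092 -34.23727      2.69818944]
```

View pics/w4c.png

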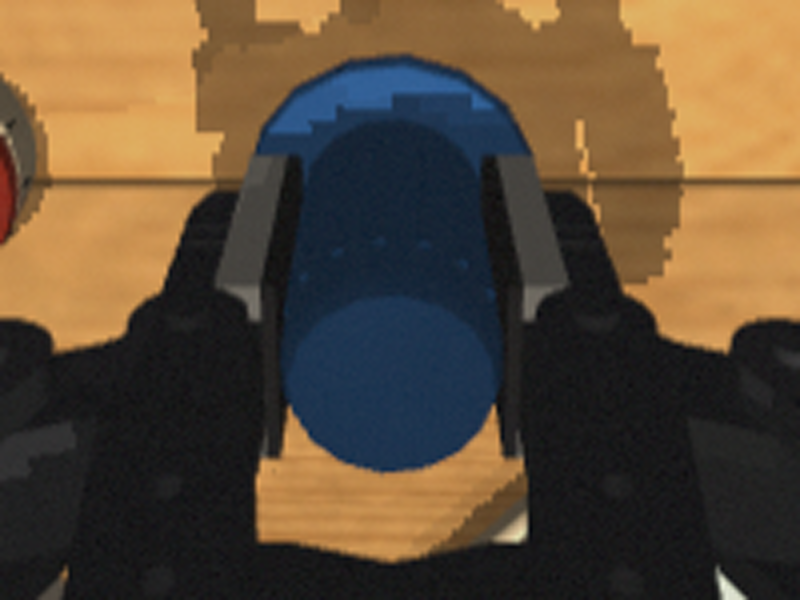

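```bash
cat >> h.py <<'E'
def intool(uv,x,name="wrist"):
    # point in tool frame on plane tool-x=x ; fixed cam-in-tool from start calibration
    K=imaging.camera_info("wrist")["K"]; Rwt=np.array([[0,1,-.0],[-.293,0,.956],[.956,0,.293]]); c=np.array([-.13484,.00047,-.07624])
    d=Rwt.T@np.linalg.inv(K)@np.array([*uv,1.]); return c+d*(x-c[0])/d[0]
E
python3 -c "
from h import *
print(intool((317.6,295.4),-.0308), intool((220+392/4-.4,200+58/4),.0192-.005)*1000)
w=dict(np.load('w2.npz'))
"
```

```text
[-0.0308      0.00053906 -0.00109161] [ 14.2          0.5599681  -22.40186077]
```

Emit:
carry_out(
  moves=[0, -0.5, -3, 1, 0, 0, -1, -7, 2, 0, 0, -1.5, -11, 3, 0, 0, -1.5, -15, 4, 0, 0, -1.5, -19, 5.5, 0, 0, -1.5, -23, 7, 0, 0, -1.5, -27, 8.5, 0, 0, -1.5, -31, 9.5, 0, 0, -1.5, -34, 9.8, 0, 0, -1.5, -34.5, 9.8, 0, 0, -1.5, -34.5, 9.8, 0, 0, -1.5, -34.5, 9.8, 0],
)

```text
time: 4.85
tool_pos: [0.5577, -0.1617, 0.1709]
tool_rot: [0.706, 0.001, 0.708, 0.0]
contact_force: [0.8, 0.2, -1.4]
gripper_width: 0.293
```

Emit:
carry_out(
  moves=[0, 0, 0, 0, 0, 0, 0, 0, 0, 0, 0, 0, 0, 0, 0, 0, 0, 0, 0, 0],
)

```text
time: 5.18
tool_pos: [0.5589, -0.1613, 0.1733]
tool_rot: [0.707, -0.0, 0.707, 0.0]
contact_force: [-0.9, -0.6, -1.8]
gripper_width: 0.295
```

Run:
```python
from h import *
s,p,R=tool(); print(p,R.round(4),s["contact_force"],s["gripper_width"])
w=imaging.camera_info("wrist"); im=imaging.grab_frame("wrist"); cv2.imwrite("pics/w5.png",im[:,:,::-1])
np.savez("w5.npz",**w); np.savez("w5p.npz",p=p,R=R)
print(proj(w,[.4885,-.163,.094]))
```

```text
[ 0.55887154 -0.16133221  0.17333613] [[ 1.e-04 -7.e-04  1.e+00]
 [ 0.e+00  1.e+00  7.e-04]
 [-1.e+00  0.e+00  1.e-04]] [-0.86486226 -0.6024686  -1.82742284] 0.29534185684358255
[314.10441753 123.45416156]
```

View pics/w5.png

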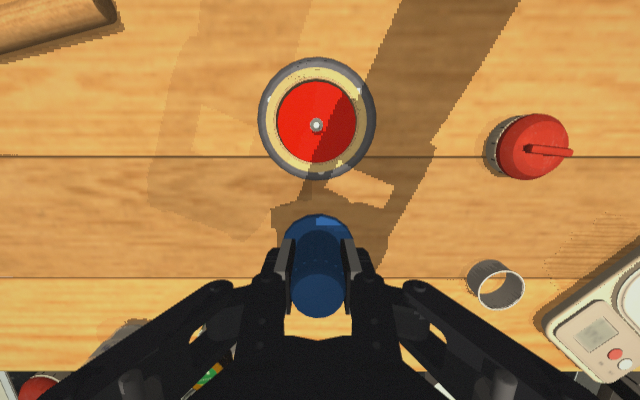

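The shaft tip appears at about (316,125), with the cap held between the jaws at the bottom. I'll crop in on the shaft.

```bash
python3 -c "
from h import *
crop('pics/w5.png','pics/w5c.png',252,50,130,136,4)"
```

```text
(no output)
```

View pics/w5c.png

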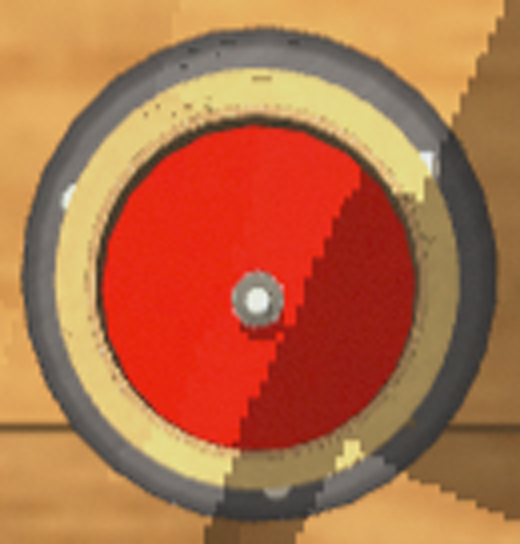

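```bash
python3 -c "
from h import *
w=dict(np.load('w5.npz')); q=np.load('w5p.npz')
T=ray(w,(316.0,124.4),.094); print(T, q['R'].T@(T-q['p'])*1000)
print(intool((316.0,124.4),q['p'][2]-.094)*1000)
print(tool()[1])
c=(252+257.5/4-.4,50+288/4-.4)
for z in (.055,.06,.065): print(ray(w,(252+257.5/4-.4,50+(115+450)/8-.4),z))
print('base',ray(w,(252+259/4-.4,50+275/4-.4),.006))
"
```

```text
[ 0.48917583 -0.16159177  0.094     ] [ 79.33003772  -0.21214335 -69.70281519]
[ 79.33613076  -0.60236771 -70.01685511]
[ 0.55893855 -0.16154153  0.17345244]
[ 0.48679974 -0.16181952  0.055     ]
[ 0.48672203 -0.16179266  0.06      ]
[ 0.48664433 -0.1617658   0.065     ]
base [ 0.48568275 -0.16169153  0.006     ]
```

Emit:
carry_out(
  moves=[0, 0, 0, -2.5, 0, 0, 0, -0.1, -5, 0, 0, 1, -0.1, -6.5, 0, 0, 3, -0.1, -6.9, 0, 0, 4.8, -0.1, -6.9, 0, 0, 4.8, -0.1, -6.9, 0, 0, 4.8, -0.1, -6.9, 0, 0, 4.8, -0.1, -6.9, 0],
)

```text
time: 5.9
tool_pos: [0.4907, -0.1635, 0.1265]
tool_rot: [0.708, -0.0, 0.707, -0.0]
contact_force: [-0.0, -0.2, -2.1]
gripper_width: 0.296
```

Run:
```python
from h import *
s,p,R=tool(); print(p,R.round(4),s["contact_force"],s["gripper_width"])
for n in ("scene","top","wrist"): cv2.imwrite(f"pics/{n}6.png",imaging.grab_frame(n)[:,:,::-1])
a=cv2.imread("pics/scene6.png")[200:290,290:410]; b=cv2.imread("pics/top6.png")[180:260,300:400]
b=cv2.resize(b,None,fx=4,fy=4,interpolation=2);a=cv2.resize(a,(427,320),interpolation=2)
cv2.imwrite("pics/c6.png",np.hstack([a,b])[:, :800])
```

```text
[ 0.4906615  -0.16347394  0.12650283] [[ 1.5e-03  4.0e-04  1.0e+00]
 [-7.0e-04  1.0e+00 -4.0e-04]
 [-1.0e+00 -7.0e-04  1.5e-03]] [-0.02379491 -0.21521544 -2.12495248] 0.2963285771743073
```

View pics/c6.png

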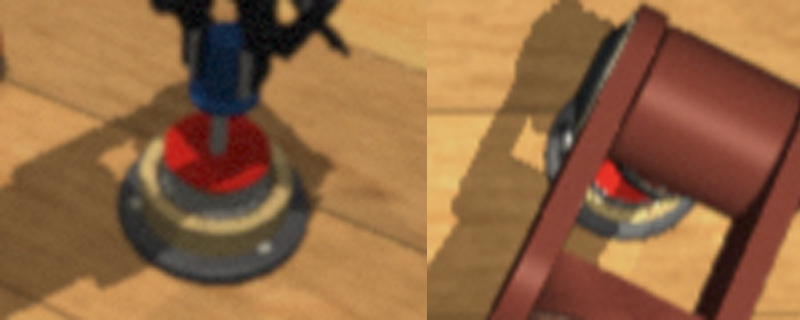

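View pics/wrist6.png

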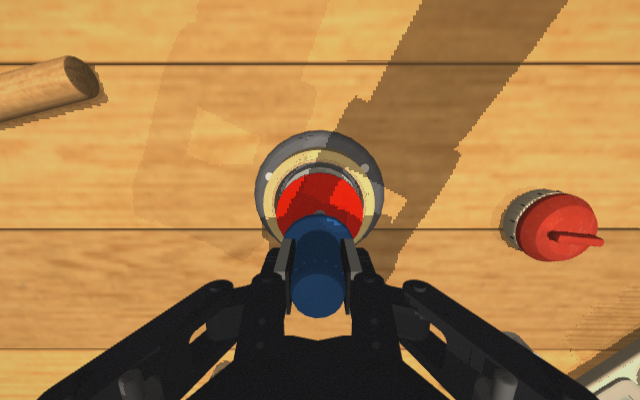

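Run:
```python
from h import *
crop('pics/scene6.png','pics/s6c.png',320,200,60,50,12)
sc=imaging.camera_info("scene"); print(tool()[1])
print(proj(sc,[.4893,-.1617,.094]),proj(sc,[.4893,-.1617,.062]),proj(sc,[.4870,-.1617,.062]),proj(sc,[.49,-.163,.107]),(sc["R"]@[.4893,-.1617,.094]+sc["t"])[2])
```

```text
[ 0.49101552 -0.16375065  0.1269833 ]
[351.41173784 230.21187107] [350.64250695 240.35296417] [350.17747089 241.02426024] [352.42894398 225.96361521] 0.889667271121519
```

View pics/s6c.png

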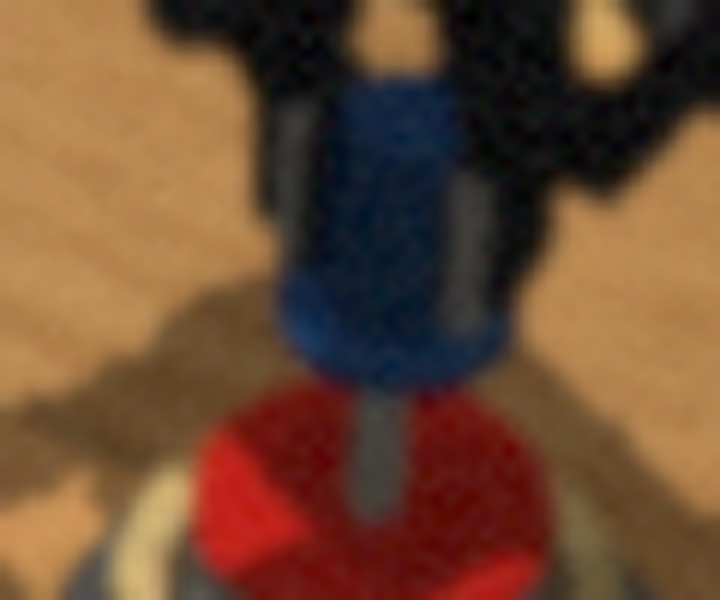

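Emit:
carry_out(
  moves=[0, 0, 0.2, -0.1, 0, 0, 0, 0.2, -0.1, 0, 0, 0, 0.2, -0.1, 0, 0, 0.5, 0.2, -0.1, 0, 0, 1, 0.2, -0.1, 0, 0, 1.5, 0.2, -0.1, 0, 0, 2, 0.2, -0.1, 0, 0, 2.2, 0.2, -0.1, 0, 0, 2.2, 0.2, -0.1, 0, 0, 2.2, 0.2, -0.1, 0, 0, 2.2, 0.2, -0.1, 0],
)

```text
time: 6.97
tool_pos: [0.489, -0.1614, 0.1035]
tool_rot: [0.707, 0.0, 0.707, -0.0]
contact_force: [-0.1, -0.6, -1.9]
gripper_width: 0.291
```

Run:
```python
from h import *
s,p,R=tool(); print(p,R.round(4),s["contact_force"],s["ft_torque"])
cv2.imwrite("pics/scene7.png",imaging.grab_frame("scene")[:,:,::-1])
crop('pics/scene7.png','pics/s7c.png',320,200,60,50,12)
```

```text
[ 0.48901468 -0.16141375  0.10346114] [[ 2.e-04  8.e-04  1.e+00]
 [-1.e-04  1.e+00 -8.e-04]
 [-1.e+00 -1.e-04  2.e-04]] [-0.12450085 -0.56677855 -1.92516134] [-0.01236956 -0.02436391  0.03217329]
```

View pics/s7c.png

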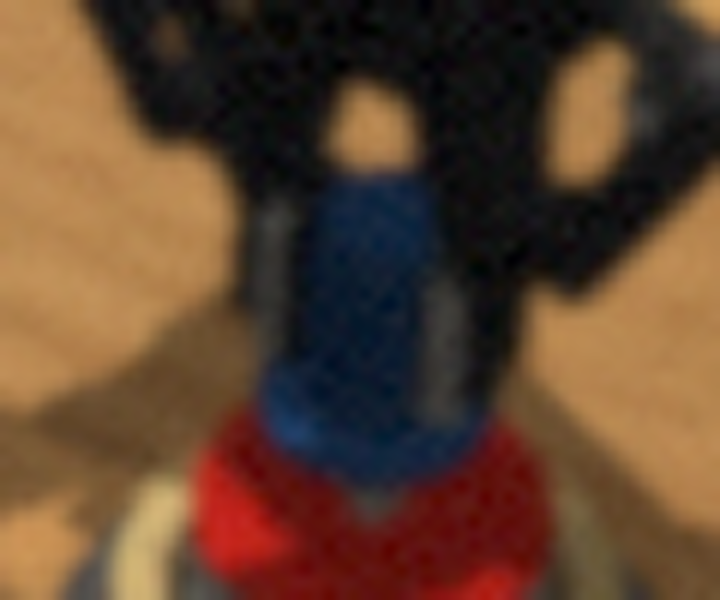

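The cap is centred on the shaft in the scene view (flange centre at crop x=376, shaft about 377) and there is no side force. I'll go on down in small steps, watching the force.

Emit:
carry_out(
  moves=[0, 0.1, 0, 0, 0, 0, 0.2, 0, 0, 0, 0, 0.3, 0, 0, 0, 0, 0.4, 0, 0, 0, 0, 0.5, 0, 0, 0, 0, 0.6, 0, 0, 0, 0, 0.6, 0, 0, 0, 0, 0.6, 0, 0, 0],
)

```text
time: 7.68
tool_pos: [0.4891, -0.1615, 0.0975]
tool_rot: [0.707, 0.0, 0.707, -0.0]
contact_force: [0.6, -0.2, -0.9]
gripper_width: 0.293
```

Emit:
carry_out(
  moves=[0, 0.05, 0, 0, 0, 0, 0.1, 0, 0, 0, 0, 0.15, 0, 0, 0, 0, 0.2, 0, 0, 0, 0, 0.25, 0, 0, 0, 0, 0.3, 0, 0, 0],
)

```text
time: 8.18
tool_pos: [0.4894, -0.1617, 0.0949]
tool_rot: [0.707, -0.0, 0.707, -0.001]
contact_force: [-0.3, -0.7, 4.6]
gripper_width: 0.297
```

Run:
```python
from h import *
s,p,R=tool(); print(p,s["contact_force"],s["ft_torque"])
```

```text
[ 0.4893668  -0.16168661  0.09494491] [-0.34423931 -0.72187226  4.58600114] [-0.16741478  0.07342888  0.06111   ]
```

Emit:
carry_out(
  moves=[0, 0.05, 0, 0, 0, 0, 0.1, 0, 0, 0, 0, 0.15, 0, 0, 0, 0, 0.2, 0, 0, 0],
)

```text
time: 8.52
tool_pos: [0.4895, -0.1617, 0.0931]
tool_rot: [0.708, 0.0, 0.707, -0.001]
contact_force: [-0.9, -0.4, 5.7]
gripper_width: 0.295
```

Emit:
carry_out(
  moves=[0, 0.05, 0, 0, 0, 0, 0.1, 0, 0, 0, 0, 0.15, 0, 0, 0, 0, 0.2, 0, 0, 0],
)

```text
time: 8.85
tool_pos: [0.4894, -0.1618, 0.091]
tool_rot: [0.707, -0.0, 0.707, -0.001]
contact_force: [-1.5, -1.6, 5.8]
gripper_width: 0.291
```

Emit:
carry_out(
  moves=[0, 0.05, 0, 0, 0, 0, 0.1, 0, 0, 0, 0, 0.15, 0, 0, 0, 0, 0.2, 0, 0, 0],
)

```text
time: 9.18
tool_pos: [0.4894, -0.1618, 0.089]
tool_rot: [0.708, -0.0, 0.707, -0.001]
contact_force: [-0.6, -1.5, 6.0]
gripper_width: 0.292
```

Sliding friction is steady at a reading of about 5.8 N. The underside is at about 70 mm, so I'll feel for the plate in 1 mm steps.

Emit:
carry_out(
  moves=[0, 0.05, 0, 0, 0, 0, 0.1, 0, 0, 0, 0, 0.15, 0, 0, 0, 0, 0.2, 0, 0, 0],
)

```text
time: 9.52
tool_pos: [0.4894, -0.1618, 0.0871]
tool_rot: [0.708, -0.0, 0.707, -0.001]
contact_force: [-1.0, -2.3, 3.9]
gripper_width: 0.29
```

Emit:
carry_out(
  moves=[0, 0.05, 0, 0, 0, 0, 0.1, 0, 0, 0],
)

```text
time: 9.68
tool_pos: [0.4894, -0.1618, 0.086]
tool_rot: [0.707, -0.0, 0.707, -0.001]
contact_force: [-0.2, -1.6, 5.6]
gripper_width: 0.289
```

Emit:
carry_out(
  moves=[0, 0.05, 0, 0, 0, 0, 0.1, 0, 0, 0],
)

```text
time: 9.85
tool_pos: [0.4894, -0.1618, 0.085]
tool_rot: [0.707, -0.0, 0.707, -0.001]
contact_force: [-0.8, -2.0, 4.8]
gripper_width: 0.292
```

Emit:
carry_out(
  moves=[0, 0.05, 0, 0, 0, 0, 0.1, 0, 0, 0],
)

```text
time: 10.02
tool_pos: [0.4894, -0.1618, 0.084]
tool_rot: [0.707, -0.0, 0.707, -0.001]
contact_force: [0.2, -1.1, 4.9]
gripper_width: 0.295
```

Emit:
carry_out(
  moves=[0, 0.05, 0, 0, 0],
)

```text
time: 10.1
tool_pos: [0.4894, -0.1618, 0.0835]
tool_rot: [0.707, -0.0, 0.707, -0.001]
contact_force: [-0.5, -1.5, 4.8]
gripper_width: 0.292
```

Emit:
carry_out(
  moves=[0, 0.05, 0, 0, 0, 0, 0.1, 0, 0, 0],
)

```text
time: 10.27
tool_pos: [0.4894, -0.1618, 0.0825]
tool_rot: [0.707, -0.0, 0.707, -0.001]
contact_force: [-0.8, -1.6, 4.7]
gripper_width: 0.288
```

Emit:
carry_out(
  moves=[0, 0.05, 0, 0, 0],
)

```text
time: 10.35
tool_pos: [0.4894, -0.1618, 0.082]
tool_rot: [0.707, -0.0, 0.707, -0.001]
contact_force: [0.0, -2.4, 5.7]
gripper_width: 0.293
```

Emit:
carry_out(
  moves=[0, 0.05, 0, 0, 0, 0, 0.1, 0, 0, 0],
)

```text
time: 10.52
tool_pos: [0.4894, -0.1618, 0.081]
tool_rot: [0.707, -0.0, 0.707, -0.001]
contact_force: [-1.3, -2.3, 4.3]
gripper_width: 0.29
```

Emit:
carry_out(
  moves=[0, 0.05, 0, 0, 0],
)

```text
time: 10.6
tool_pos: [0.4894, -0.1618, 0.0805]
tool_rot: [0.707, -0.0, 0.707, -0.001]
contact_force: [-1.7, -1.4, 5.1]
gripper_width: 0.295
```

Emit:
carry_out(
  moves=[0, 0.05, 0, 0, 0, 0, 0.1, 0, 0, 0],
)

```text
time: 10.77
tool_pos: [0.4894, -0.1618, 0.0795]
tool_rot: [0.707, -0.0, 0.707, -0.001]
contact_force: [-0.6, -1.4, 4.6]
gripper_width: 0.297
```

Emit:
carry_out(
  moves=[0, 0.05, 0, 0, 0],
)

```text
time: 10.85
tool_pos: [0.4894, -0.1618, 0.079]
tool_rot: [0.707, -0.0, 0.707, -0.001]
contact_force: [-0.2, -0.8, 5.5]
gripper_width: 0.295
```

Emit:
carry_out(
  moves=[0, 0.05, 0, 0, 0, 0, 0.1, 0, 0, 0],
)

```text
time: 11.02
tool_pos: [0.4894, -0.1618, 0.078]
tool_rot: [0.707, -0.0, 0.707, -0.001]
contact_force: [-1.0, -0.7, 5.4]
gripper_width: 0.296
```

Emit:
carry_out(
  moves=[0, 0.05, 0, 0, 0],
)

```text
time: 11.1
tool_pos: [0.4894, -0.1618, 0.0778]
tool_rot: [0.707, -0.0, 0.707, -0.001]
contact_force: [-1.1, -1.6, 7.8]
gripper_width: 0.294
```

Run:
```python
from h import *
s,p,R=tool(); print(p,s["contact_force"],s["ft_torque"])
cv2.imwrite("pics/scene8.png",imaging.grab_frame("scene")[:,:,::-1])
crop('pics/scene8.png','pics/s8c.png',320,200,60,50,12)
```

```text
[ 0.48943829 -0.16182076  0.07776508] [-1.10882656 -1.55173762  7.84460669] [-0.155183    0.25716216 -0.03857989]
```

View pics/s8c.png

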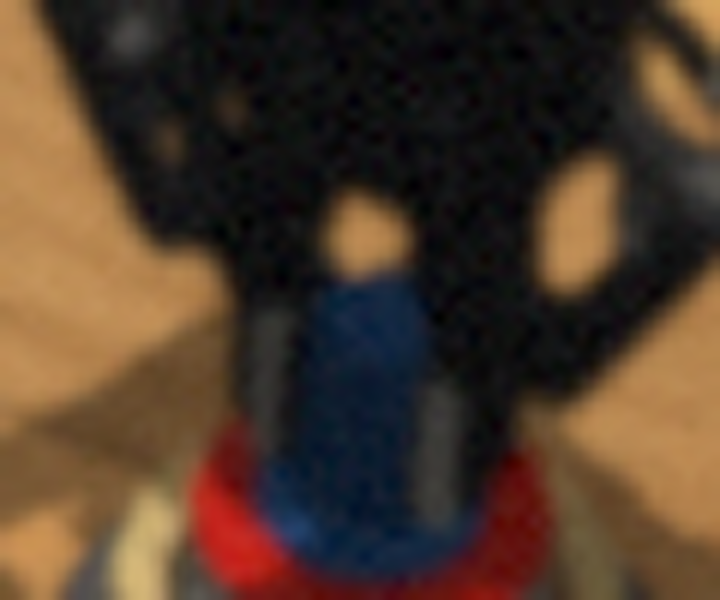

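Contact: the reading rose from about 5.2 N to 7.8 N at TCP z = 0.0778. The cap sits centred over the plate. I'm aiming for roughly 2 mm of give.

Emit:
carry_out(
  moves=[0, 0.05, 0, 0, 0, 0, 0.05, 0, 0, 0],
)

```text
time: 11.32
tool_pos: [0.4894, -0.1618, 0.0774]
tool_rot: [0.707, -0.0, 0.707, -0.001]
contact_force: [-0.8, -1.1, 6.4]
gripper_width: 0.294
```

Run:
```python
from h import *
s,p,R=tool(); print(p,s["contact_force"],s["ft_torque"])
```

```text
[ 0.4894405  -0.16180888  0.07741454] [-0.81004565 -1.14667317  6.37506873] [-0.12500102  0.17650127 -0.04494074]
```

Emit:
carry_out(
  moves=[0, 0.05, 0, 0, 0],
)

```text
time: 11.4
tool_pos: [0.4895, -0.1618, 0.0771]
tool_rot: [0.707, -0.0, 0.707, -0.001]
contact_force: [-2.6, 0.3, 9.6]
gripper_width: 0.293
```

Emit:
carry_out(
  moves=[0, 0.05, 0, 0, 0],
)

```text
time: 11.48
tool_pos: [0.4895, -0.1618, 0.0768]
tool_rot: [0.707, -0.0, 0.707, -0.001]
contact_force: [-3.2, -0.6, 10.8]
gripper_width: 0.291
```

Emit:
carry_out(
  moves=[0, 0.03, 0, 0, 0, 0, 0.03, 0, 0, 0, 0, 0.03, 0, 0, 0],
)

```text
time: 11.73
tool_pos: [0.4895, -0.1618, 0.0767]
tool_rot: [0.707, -0.0, 0.707, -0.001]
contact_force: [-2.5, 0.3, 10.2]
gripper_width: 0.295
```

Run:
```python
from h import *
s,p,R=tool(); print(p,s["contact_force"],s["ft_torque"])
```

```text
[ 0.48949152 -0.1618268   0.07667382] [-2.46906583  0.31120174 10.15328993] [ 0.01098422  0.5624988  -0.01125023]
```

Emit:
carry_out(
  moves=[0, 0.04, 0, 0, 0, 0, 0.04, 0, 0, 0, 0, 0.04, 0, 0, 0],
)

```text
time: 11.98
tool_pos: [0.4895, -0.1618, 0.0764]
tool_rot: [0.707, -0.0, 0.707, -0.001]
contact_force: [-3.5, -0.4, 10.6]
gripper_width: 0.294
```

Emit:
carry_out(
  moves=[0.5, 0, 0, 0, 0, 0.6, 0, 0, 0, 0, 0.6, 0, 0, 0, 0, 0.6, 0, 0, 0, 0, 0.6, 0, 0, 0, 0],
)

```text
time: 12.4
tool_pos: [0.4884, -0.161, 0.0739]
tool_rot: [0.707, 0.001, 0.708, -0.0]
contact_force: [0.2, 0.7, -0.0]
gripper_width: 0.6
```

Run:
```python
from h import *
s,p,R=tool(); print(p,s["contact_force"],s["gripper_width"])
cv2.imwrite("pics/scene9.png",imaging.grab_frame("scene")[:,:,::-1]);cv2.imwrite("pics/wrist9.png",imaging.grab_frame("wrist")[:,:,::-1])
a=cv2.imread("pics/scene9.png")[200:250,320:380];b=cv2.imread("pics/wrist9.png")[190:340,220:420]
cv2.imwrite("pics/c9.png",np.hstack([cv2.resize(a,(360,300),interpolation=2),cv2.resize(b,(400,300),interpolation=2)]))
```

```text
[ 0.4884097  -0.16100471  0.07389044] [ 0.24069426  0.66857112 -0.00669024] 0.5995007484664681
```

View pics/c9.png

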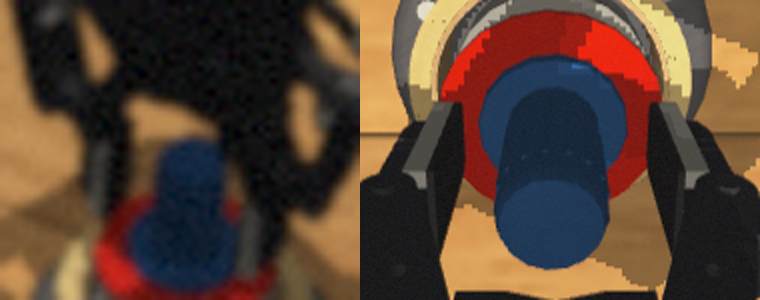

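Released: no tool force, and the cap stands square on the plate between the open fingers. I'll retract straight up.

Emit:
carry_out(
  moves=[0.6, -1, 0, 0, 0, 0.6, -3, 0, 0, 0, 0.6, -6, 0, 0, 0, 0.8, -9, 0, 0, 0, 1, -12, 0, 0, 0, 1, -14, 2, 0, 0, 1, -14, 2, 4, 0, 1, -14, 2, 7, 0, 1, -14, 2, 7, 0, 1, -14, 2, 7, 0],
)

```text
time: 13.33
tool_pos: [0.5595, -0.1412, 0.215]
tool_rot: [0.707, -0.0, 0.707, 0.0]
contact_force: [0.1, 0.4, -0.3]
gripper_width: 0.997
```

Run:
```python
from h import *
s,p,R=tool(); print(s["time"],p,s["contact_force"],s["gripper_width"])
w=imaging.camera_info("wrist"); np.savez("w10.npz",**w)
cv2.imwrite("pics/wrist10.png",imaging.grab_frame("wrist")[:,:,::-1]);cv2.imwrite("pics/scene10.png",imaging.grab_frame("scene")[:,:,::-1])
u=proj(w,[.489,-.1616,.08]).astype(int);print(u)
a=cv2.imread("pics/scene10.png")[200:280,310:390];x0,y0=u[0]-50,max(u[1]-50,0);print(x0,y0)
b=cv2.imread("pics/wrist10.png")[y0:y0+100,x0:x0+100]
cv2.imwrite("pics/c10.png",np.hstack([cv2.resize(a,(400,400),interpolation=2),cv2.resize(b,(400,400),interpolation=2)]))
sc=imaging.camera_info("scene")
print([proj(sc,[.4892,-.1617,z]) for z in (.055,.06,.105,.11)])
```

```text
13.3333 [ 0.55951648 -0.14118484  0.21498826] [ 0.08954579  0.44671614 -0.34611796] 0.9970944249964074
[294 121]
244 71
[array([350.45891316, 242.53756832]), array([350.57546175, 241.00019903]), array([351.66397448, 226.64184396]), array([351.78950079, 224.9860513 ])]
```

View pics/c10.png

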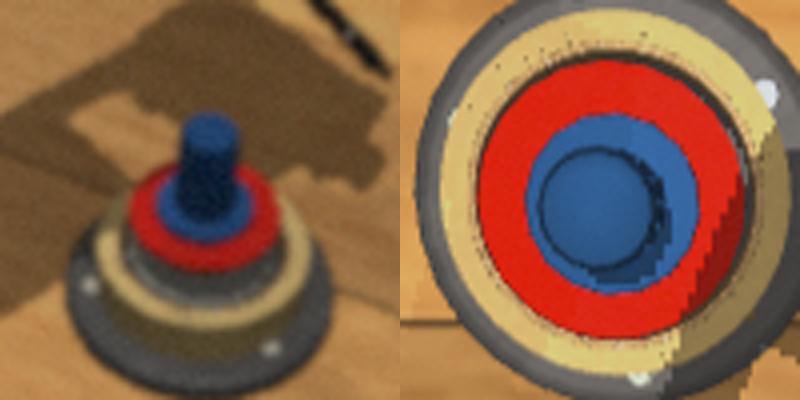

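```bash
python3 -c "
from plant import workorder,status
print(status.state()['contact_force']); print(workorder.job_done())"
```

```text
[-0.03986787 -0.05162151  0.01537322]
the job is handed in; nothing more can be done
None
```

I pressed the large blue cap onto the reel shaft until it held the brake plate down, released it and handed the job in at about 13.4 s. No verdict was reported. I chose that cap because its flange measured about 43 mm across, against about 29 mm for the look-alike.

- **Pressing down:** The teeth slid at a steady reading of about 5 N, and the cap met the plate with its underside about 59 mm above the counter. I pressed about 1.7 mm further. The force reading rose about 5.5 N above sliding, which fits the plate's spring rate.
- **Last pictures:** The cap stands upright, with its flange concentric with the plate to about 1 mm. The gripper is clear and reads no force. I never moved near the timer, ring cutter or spice bottle at their height.
- **Not checked or not agreeing:**
    - I did not measure the plate load after letting go. The estimate is 5–6 N, from the force and travel just before release.
    - When the grip opened, the arm sank 2.5 mm along the barrel; the fingertips stayed clear of the flange.
    - The camera estimates of the cap and shaft positions differed by 2–4 mm. I corrected this by comparing cap and shaft directly in the scene picture.

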